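# Reset the fine trim of a bench supply and switch it on

## Task

On the bench supply, turn the small fine knob (the bar grip on top of the wide coarse knob) anticlockwise, seen from above, to the end of its free travel and on against its return spring into the sprung reset position; hold it there for about a second and let go. Do it by feel: forcing it beyond drags the coarse knob along, and the coarse knob must stay as it was set. Then flip the toggle lever on the same panel right over to the far side, away from the output sockets; leave the loose things beside the supply where they are.

Things in the scene. Friction and masses are not known exactly. Their poses are not given: they have to be found in the camera images.
- supply: bench supply, a grey case that does not move, 150 (x) x 250 (y) x 55 mm high with a black panel on top; origin at the centre of its underside, on the table; its -x side is the front with two round output sockets. In its frame the axis of both knobs is upright at x 0, y +58 mm, and the toggle stands at x 0, y -72 mm.
- coarse_mark (a point): white mark on the upper rim of the coarse knob, 33 mm from the knob axis. The coarse knob is a black fluted disc, 66 mm across, top 80 mm above the table; a stiff turn (slips at about 0.3 N m); it carries the fine knob, its spring and stop. Set at any angle; must not be turned.
- fine_grip (a point): point on the knob axis, 101 mm above the table, in the bar grip of the fine knob: a plain metal bar 32 mm long (x axis here), 12 mm thick (y axis), top at 111 mm, on a 32 mm round foot at 81 to 85 mm. Grip it firmly (some 25 N) across its thickness, fingertips above the coarse knob. It turns freely (0.03 N m) for 0.6 to 1.6 rad, then against the spring; may need two grasps.
- toggle (a joint): toggle lever, 0 leaning to the supply's front (-x), off; 0.9 rad leaning to its back (+x), on; stays where it is left, takes about 1.5 N at the tip.
- toggle_tip (a point): centre of the round end of the toggle lever, a steel bat 11 mm thick, 40 mm long from its pivot, which lies 63 mm above the table; its end reaches about 105 mm above the table. The lever swings in the supply's x-z plane.
- tape: black and yellow tape measure, 86 x 57 x 62 mm, standing loose beside the supply; origin at the centre of its underside; leave it alone
- stickers: orange and white sleeve of stickers, 60 x 94 x 24 mm, lying loose in front of the supply; origin at the centre of its underside; leave it alone
- cat: slot-together plywood cat, 40 x 92 x 86 mm, standing loose beside the supply; origin at the centre of its underside; leave it alone
- reset_pin (a point): point on the hidden spring ring in the knob, 10 mm from the knob axis. It stands still until the fine knob reaches the spring, then turns with it: 0.9 N m per rad, up to a hard stop at 0.22 rad (2.2 mm, 0.2 N m); reset works beyond 0.13 rad (0.12 N m). Let go, it springs back. Where the spring begins is different each time and this point's direction does not tell it: feel for it.

How it is judged:
On the way, in this order (a step that is already met when the one before it is completed fails the run):
1. the fine knob is held in its sprung reset position, the toggle still off (distance of reset_pin from where it was at the start of the episode above 0.0013 m and value of joint toggle below 0.15 rad), for 0.4 s.
2. the fine knob has been let go and the toggle is over to the far side (value of joint toggle above 0.8 rad and distance of reset_pin from where it was at the start of the episode below 0.0012 m), for 0.2 s.
At the end, for the whole second after the job is handed in: after the reset, the fine knob has sprung back out of the reset position (its ring within 1.2 mm of its rest), the toggle is over to the far side (more than 0.8 of 0.9 rad), and the coarse knob's mark is within 3 mm (about 5 degrees) of where it was (all of step 2 and distance of coarse_mark from where it was at the start of the episode below 0.003 m); the robot touches nothing.
It fails at once if the coarse knob was turned by more than about 5 degrees (its mark moved 3 mm) (distance of coarse_mark from where it was at the start of the episode above 0.003 m).
It fails at once if a thing standing around the supply was pushed by more than 15 mm (distance of any of tape, stickers, cat from where it was at the start of the episode above 0.015 m).
It also fails if it takes over 67 s, if anything falls off the work surface, if the arm or the gripper's body presses on something with over 40 N, if the wrist force passes 120 N, or if a joint passes its speed limit or range.

## Robot

A 6-joint arm with a two-finger parallel gripper is mounted at the origin on the work surface; the furniture and walls round the work are solid. World frame = base frame: x ahead of the robot, y to its left, z up, the work surface at z = 0. Lengths are in m, angles in rad, forces in N, time in s.
With the tool pointing down it reaches from about 0.3 to 0.875 m from the base axis. Payload 6.4 kg.
Tool frame: the origin (TCP) lies on the mounting face of the last link; the fingertips stand 173 mm ahead of it and the grasp point (between the pads) lies 155 mm ahead of it (ctrl.tip_reach is the distance from the TCP to the fingertips, in m); z points along the fingers, y is the line along which they close (so a half turn about z gives the same grasp; the last joint's range is limited). The gripper opens to 85 mm and grips with 20 to 120 N. Pads are 22 mm wide; open, the fingers measure 114 mm over their backs; the gripper's body (76 mm by 85 mm) begins 54 mm behind the grasp point. The pads swing forward as they close: fully open they stand 13 mm farther back than shut.
Start: joints at [0.903, 0.181, 1.607, -0, 1.354, -0.206], TCP at [0.256, 0.515, 0.405] pointing down, gripper open.
Joint ranges: [-2.99, 2.99], [-0.89, 2.07], [0.3, 2.58], [-1.14, 4.28], [0, 2.63], [-3.12, 3.12]. Speed limits (rad/s): [2.57, 2.57, 3.01, 3.14, 3.14, 3.14].

## Interface

Orientations are given as a unit quaternion [w, x, y, z].
In Python, from bench import ctrl gives the robot as it stands.
- The arm moves only by the shell command python3 -m pendant 'ROWS'. ROWS is JSON, a list that holds one entry, the list of rows, each a list of 7 numbers: the opening, from 0 (shut) to 1 (fully open), then the shift along the tool's x, y, z in mm, then the turn, a rotation vector about the tool's x, y, z in rad. A call has 1 to 5 rows; each row is the pose to reach, as a shift and turn from the pose commanded when the call began, along the tool's axes at that moment; what a row does not reach only later rows make up. A row lasts 1/12 s, in which the tool goes at most 41.7 mm and 7.16 degrees, less where a joint would pass 70% of its speed; a pose out of reach is approached as far as the arm can. A call with a gripper value outside its range is refused whole. The fingers move at their own pace and stop on an object; the grip force is fixed at half the most. Time passes only in rows, so rows that repeat a pose let the fingers close. It gives the time, the measured TCP pose, the force, the opening and the grip force at its end, in the units of the state.
- ctrl.get_obs(): the state, without advancing time (a new reading comes with each control period).
- ctrl.camera(name): name is "side" or "top" or "wrist"; returns the picture (400x640x3 uint8, red, green, blue); there is no depth.
- ctrl.camera_params(name): a dict with "mtx" (3x3 intrinsics, pixels), "world_from_camera" (4x4, takes a point from camera to world coordinates); the wrist camera has in their place "tool_from_camera" (4x4, takes a point from camera to tool coordinates, whose origin is the TCP and whose axes are the flange's). Camera axes: x right, y down, z forward; pixel columns grow to the right and rows downward; lengths in m; the calibration is good to about 2 mm. A picture is of the moment at which its call begins: read the wrist's pose just before it. camera_params takes no time and is no camera call.
- ctrl.hand_in(): hands the job in; it is judged then, once.
Trained networks look in the newest picture that a camera, given by its name, has taken for a name from the list of things; names that differ only in an ending like _2 or _b are one class to them, and where a whole thing is asked for, a point or a joint stands for the part that bears it (a point fixed in the world has none). Each returns a list of dicts, best first, with "confidence" (0 to 1); they miss things now and then, are a little off and sometimes report something else, mostly with a low value. They report only what shows in the picture. A call takes as long as a camera call.
- ctrl.boxes_of(camera, name): "point" ([column, row] as shares, 0 to 1, of the picture: columns of its width, rows of its height, amid what is visible of it).
The state is a dict: "time_s": time; "q": joint angles; "dq": joint speeds; "joint_efforts": joint torques, N m; "eef_pos": TCP position; "eef_rot": TCP orientation; "wrist_force": force on the tool from outside, world axes, zero at the start; "torque": the same for the moment, N m; "opening": opening from 0.0 (shut) to 1.0 (fully open); "grasp_force": force on a finger pad.
Only numpy, scipy, OpenCV 4.12 (cv2) and the standard library are available. Lean on these libraries where they do the work, as an engineer would, in place of code of your own. Each camera call takes 0.05 s, during which the arm holds its last target. There are 200 camera calls.

## Working session

There is one attempt and no reset: what is moved stays moved. The work goes in short steps, Python scripts to look and compute and a shell command to move; the robot and the scene stay as the last step left them, time stands still between calls to the robot, and variables do not carry over. Pictures are saved under pics/ and viewed, at most 10 in all, crops included, and the job is handed in when it is done.

```bash
mkdir -p pics
cat > h.py <<'E'
import numpy as np, cv2
from bench import ctrl
from scipy.spatial.transform import Rotation as R
def T():
    o=ctrl.get_obs(); q=o["eef_rot"]; M=np.eye(4)
    M[:3,:3]=R.from_quat([q[1],q[2],q[3],q[0]]).as_matrix(); M[:3,3]=o["eef_pos"]; return M
def cam(n):
    p=ctrl.camera_params(n)
    W=np.array(p["world_from_camera"]) if n!="wrist" else T()@np.array(p["tool_from_camera"])
    return np.array(p["mtx"]),W
def ray(n,px,z,c=None):
    K,W=c or cam(n)
    d=W[:3,:3]@np.linalg.solve(K,[px[0],px[1],1]); o=W[:3,3]
    return o+d*(z-o[2])/d[2]
def proj(n,P,c=None):
    K,W=c or cam(n)
    p=np.linalg.inv(W)@np.append(P,1); p=K@p[:3]; return p[:2]/p[2]
def shot(n,f):
    c=cam(n); im=ctrl.camera(n); cv2.imwrite("pics/"+f,im[:,:,::-1]); return im,c
E
python3 - <<'E'
from h import *
np.set_printoptions(precision=3,suppress=True)
H=dict(supply=.05,fine_grip=.105,coarse_mark=.08,toggle_tip=.1,tape=.03,stickers=.012,cat=.04)
print(T())
for n in ["top","side","wrist"]:
    im,c=shot(n,n+"0.png")
    for k,z in H.items():
        for b in ctrl.boxes_of(n,k)[:2]:
            p=np.array(b["point"])*[640,400]
            print(n,k,round(b["confidence"],2),p,ray(n,p,z,c))
t=[cv2.imread(f"pics/{n}0.png") for n in("top","side")]
cv2.imwrite("pics/a.png",cv2.resize(np.vstack(t),(480,600)))
E
```

```text
[[-0.895  0.446 -0.001  0.256]
 [ 0.446  0.895 -0.001  0.515]
 [ 0.    -0.002 -1.     0.404]
 [ 0.     0.     0.     1.   ]]
top supply 0.7 [311.104 207.2  ] [0.535 0.065 0.05 ]
top coarse_mark 0.62 [288.896 209.68 ] [0.528 0.119 0.08 ]
top toggle_tip 0.33 [289.024 210.32 ] [0.525 0.117 0.1  ]
top tape 0.96 [233.216 218.   ] [0.514 0.268 0.03 ]
top stickers 0.91 [313.088 264.68 ] [0.387 0.064 0.012]
top cat 0.75 [375.68 197.8 ] [ 0.555 -0.102  0.04 ]
side supply 0.66 [312.128 225.32 ] [0.519 0.024 0.05 ]
side fine_grip 0.61 [287.808 188.2  ] [0.504 0.108 0.105]
side coarse_mark 0.6 [294.976 194.8  ] [0.523 0.113 0.08 ]
side toggle_tip 0.63 [329.088 217.   ] [ 0.527 -0.031  0.1  ]
side tape 0.79 [265.408 185.6  ] [0.516 0.272 0.03 ]
side stickers 0.6 [251.2  249.52] [0.389 0.056 0.012]
side cat 0.96 [368.  266.2] [ 0.552 -0.136  0.04 ]
```

View pics/top0.png

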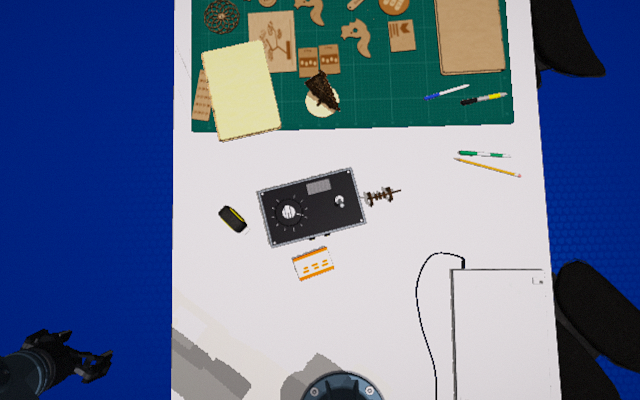

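View pics/wrist0.png

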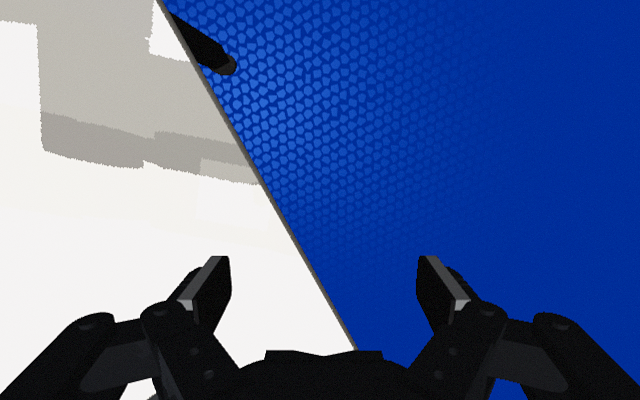

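The top view shows the supply with the knob at px (288,211) and the toggle near (340,201). The tape is at (233,218), the stickers at (313,264) and the cat at (378,197). The wrist view shows only the fingers and the table edge, so I'm moving over the knob.

```bash
python3 -c "
from h import *
print(np.round(ctrl.camera_params('wrist')['tool_from_camera'],3), ctrl.camera_params('wrist')['mtx'], ctrl.get_obs()['wrist_force'])
print(ray('top',(340,203),.095),ray('top',(287.5,212),.1))"
python3 -m pendant '[[[1,-40,-22,0,0,0,0],[1,-76,-43,0,0,0,0],[1,-112,-63,0,0,0,0],[1,-148,-83,0,0,0,0],[1,-180,-101,0,0,0,0]]]'
```

```text
[[-0.001 -0.959 -0.283  0.072]
 [ 1.    -0.002  0.001  0.   ]
 [-0.002 -0.283  0.959  0.031]
 [ 0.     0.     0.     1.   ]] [[314.37224625   0.         323.3166496 ]
 [  0.         314.37224625 203.0050487 ]
 [  0.           0.           1.        ]] [-0.15666508 -0.14523937 -0.19540106]
[ 0.53993028 -0.00698444  0.095     ] [0.52115011 0.1211891  0.1       ]
time_s: 1.62
eef_pos: [0.373, 0.3425, 0.4049]
eef_rot: [0.0, 0.229, 0.974, 0.0]
wrist_force: [0.7, 0.6, -0.3]
opening: 0.999
grasp_force: 0.0
```

```bash
python3 -m pendant '[[[1,-36,-20,0,0,0,0],[1,-72,-41,0,0,0,0],[1,-108,-61,0,0,0,0],[1,-144,-81,0,0,0,0],[1,-180,-101,0,0,0,0]]]'
python3 -m pendant '[[[1,-30,-18,0,0,0,0],[1,-58,-33,0,0,0,0],[1,-58,-33,0,0,0,0]]]'
python3 - <<'E'
from h import *
im,c=shot("wrist","w1.png")
for k,z in dict(fine_grip=.106,coarse_mark=.08,toggle_tip=.1,supply=.05).items():
    for b in ctrl.boxes_of("wrist",k)[:2]:
        p=np.array(b["point"])*[640,400]; print(k,round(b["confidence"],2),p.round(),ray("wrist",p,z,c).round(3))
E
```

```text
time_s: 2.03
eef_pos: [0.4892, 0.1717, 0.405]
eef_rot: [0.0, 0.229, 0.973, 0.0]
wrist_force: [0.3, 0.9, -0.0]
opening: 1.002
grasp_force: 0.0
time_s: 2.28
eef_pos: [0.5283, 0.1137, 0.4049]
eef_rot: [0.001, 0.231, 0.973, -0.001]
wrist_force: [-0.5, 0.3, -0.2]
opening: 1.0
grasp_force: 0.0
fine_grip 0.77 [330. 183.] [0.522 0.123 0.106]
coarse_mark 0.73 [328. 177.] [0.521 0.122 0.08 ]
toggle_tip 0.76 [223. 252.] [0.538 0.003 0.1  ]
supply 0.61 [291. 196.] [0.528 0.075 0.05 ]
```

View pics/w1.png

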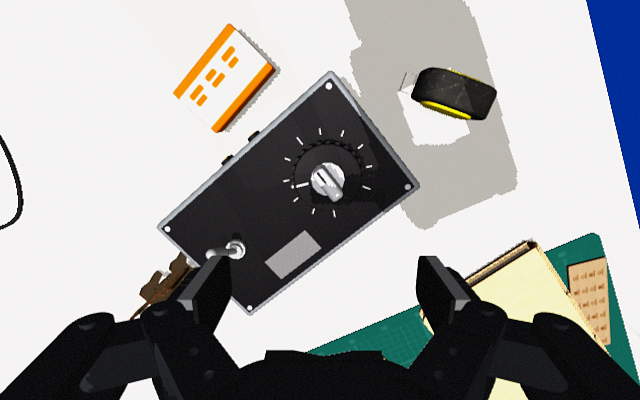

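The wrist view shows the supply with the knob at about (329,182), the bar grip pointing to about (337,197), and the toggle base near (236,247). I'm zooming in on the knob for the bar's direction.

```bash
python3 -c "
import cv2
im=cv2.imread('pics/w1.png')
cv2.imwrite('pics/w1z.png',cv2.resize(im[130:230,270:400],None,fx=6,fy=6,interpolation=cv2.INTER_CUBIC))"
```

```text
(no output)
```

View pics/w1z.png

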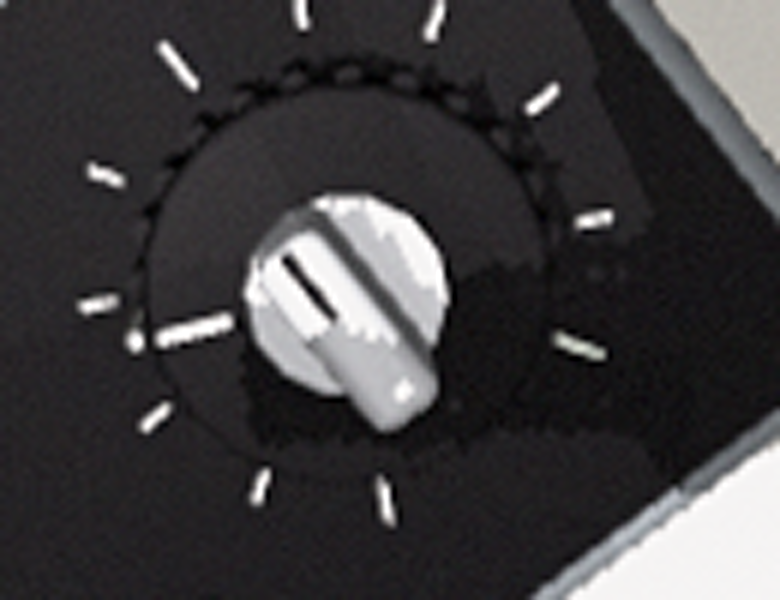

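Run:
```python
from h import *
c=cam("wrist"); Z=lambda x,y,z:ray("wrist",(270+x/6,130+y/6),z,c)
a,b=Z(287,247,.111),Z(400,395,.111); d=b-a
print("bar",a,b,np.linalg.norm(d),np.degrees(np.arctan2(d[1],d[0])))
d=Z(332,318,.111)-Z(285,258,.111);print("line",np.degrees(np.arctan2(d[1],d[0])))
print("foot",Z(347,295,.085)); print("disc L/R",Z(145,300,.078),Z(552,300,.078))
s=[ray("wrist",p,.055,c) for p in((159,226),(330,72),(419,187),(249,313))]
print(np.array(s).round(3)); cn=sum(s)/4; y=(s[1]+s[2]-s[0]-s[3]); y/=np.linalg.norm(y); print("ctr",cn,"yaw",np.arctan2(-y[0],y[1]))
x=np.array([y[1],-y[0],0]); print("knob",cn+.058*y,"tog",cn-.072*y, "tip off",cn-.072*y-.0174*x)
t=T(); print(np.degrees(np.arctan2(t[1,1],t[0,1])),t[:3,3])
```

```text
bar [0.50329265 0.12538681 0.111     ] [0.52982101 0.13024644 0.111     ] 0.026969793047776615 10.380704353868783
line 11.034610844551459
foot [0.51841105 0.12780748 0.085     ]
disc L/R [0.5061443  0.09799552 0.078     ] [0.53514275 0.15621138 0.078     ]
[[ 0.489 -0.06   0.055]
 [ 0.433  0.173  0.055]
 [ 0.574  0.207  0.055]
 [ 0.627 -0.029  0.055]]
ctr [0.53092495 0.07261072 0.055     ] yaw 0.2292337416731139
knob [0.51774553 0.12909349 0.055     ] tog [0.54728561 0.00249419 0.055     ] tip off [ 0.53034078 -0.00145964  0.055     ]
63.61029896663415 [0.52508166 0.11914516 0.40459773]
```

```bash
python3 -m pendant '[[[1,2,1,3,0,0,0.124],[1,4,2,6,0,0,0.248],[1,6,3,9,0,0,0.372],[1,8,4,12,0,0,0.496],[1,10,5,15,0,0,0.62]]]'
for i in 1 2; do :; done
python3 -m pendant '[[[1,0,0,4,0,0,0.124],[1,0,0,8,0,0,0.248],[1,0,0,12,0,0,0.372],[1,0,0,16,0,0,0.496],[1,0,0,20,0,0,0.62]]]'
python3 -m pendant '[[[1,0,0,4,0,0,0.124],[1,0,0,8,0,0,0.248],[1,0,0,12,0,0,0.372],[1,0,0,16,0,0,0.496],[1,0,0,20,0,0,0.62]]]'
python3 -m pendant '[[[1,0,0,4,0,0,0.124],[1,0,0,8,0,0,0.248],[1,0,0,12,0,0,0.372],[1,0,0,16,0,0,0.496],[1,0,0,20,0,0,0.62]]]'
python3 -m pendant '[[[1,0,0,0,0,0,0],[1,0,0,0,0,0,0]]]'
python3 - <<'E'
from h import *
im,c=shot("wrist","w2.png"); t=T(); o=ctrl.get_obs()
print(t.round(4),np.degrees(np.arctan2(t[1,1],t[0,1])),np.round(o["q"],3),ctrl.tip_reach,o["torque"],o["wrist_force"])
print(proj("wrist",[.518,.128,.101],c))
for b in ctrl.boxes_of("wrist","fine_grip")[:2]:
    p=np.array(b["point"])*[640,400]; print(b["confidence"],p,ray("wrist",p,.106,c))
u=proj("wrist",[.518,.128,.1],c).astype(int); x0,y0=max(u[0]-90,0),max(min(u[1]-65,270),0); print("crop",x0,y0)
cv2.imwrite('pics/w2z.png',cv2.resize(im[y0:y0+130,x0:x0+180,::-1],None,fx=4,fy=4,interpolation=cv2.INTER_CUBIC))
E
```

```text
time_s: 2.95
eef_pos: [0.5181, 0.1287, 0.3897]
eef_rot: [-0.0, 0.516, 0.856, 0.0]
wrist_force: [0.3, -0.3, -0.3]
opening: 1.004
grasp_force: 0.0
time_s: 3.37
eef_pos: [0.5182, 0.1286, 0.3696]
eef_rot: [-0.0, 0.753, 0.658, 0.0]
wrist_force: [-0.5, -0.4, 0.6]
opening: 1.0
grasp_force: 0.0
time_s: 3.78
eef_pos: [0.5182, 0.1286, 0.3497]
eef_rot: [-0.0, 0.918, 0.397, 0.0]
wrist_force: [0.0, 0.7, -0.1]
opening: 1.0
grasp_force: 0.0
time_s: 4.2
eef_pos: [0.5182, 0.1286, 0.3297]
eef_rot: [-0.0, 0.995, 0.098, 0.0]
wrist_force: [-0.0, 0.6, 0.0]
opening: 1.001
grasp_force: 0.0
time_s: 4.37
eef_pos: [0.5184, 0.1282, 0.3297]
eef_rot: [-0.0, 0.995, 0.103, -0.0]
wrist_force: [0.5, 0.9, 0.2]
opening: 0.997
grasp_force: 0.0
[[ 9.790e-01  2.039e-01  2.000e-04  5.186e-01]
 [ 2.039e-01 -9.790e-01  1.000e-04  1.280e-01]
 [ 2.000e-04 -0.000e+00 -1.000e+00  3.299e-01]
 [ 0.000e+00  0.000e+00  0.000e+00  1.000e+00]] -78.23530824902763 [0.02  0.171 1.779 0.    1.192 1.385] 0.1734 [ 0.04179431 -0.04383469  0.05451153] [-0.35390721  0.16723352 -1.55839485]
[323.85456848 224.05047199]
0.68 [337.408 218.92 ] [0.52502607 0.12050626 0.106     ]
crop 233 158
```

View pics/w2z.png

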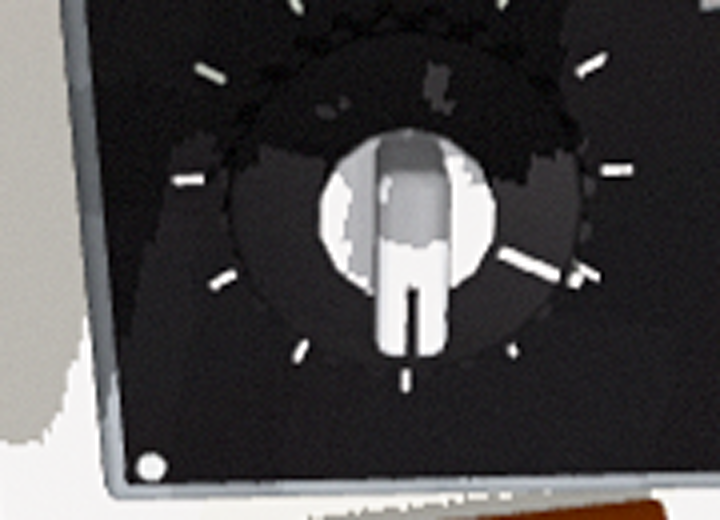

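The zoom shows the bar vertical in the picture, centred at px (336,223). It is aligned with the tool but about 7 mm off along tool y. My earlier fix used a pose the arm hadn't settled into when the picture was taken, so I'm computing it again.

Run:
```python
from h import *
c=cam("wrist"); Z=lambda x,y,z:ray("wrist",(233+x/4,158+y/4),z,c)
t=T(); tl=lambda P:(np.linalg.inv(t)@np.append(P,1))[:3]*1000
for n,v in dict(near=(413,357,.111),far=(414,168,.111),foot=(408,212,.085),disc=(406,200,.08)).items():
    P=Z(*v); print(n,P.round(4),tl(P).round(1))
print(t[:3,3])
```

```text
near [0.508  0.1172 0.111 ] [-12.8   8.2 219.1]
far [0.5391 0.1238 0.111 ] [ 19.    8.  219.1]
foot [0.524  0.1206 0.085 ] [  3.6   8.1 245.1]
disc [0.5247 0.1209 0.08  ] [  4.3   7.9 250.1]
[0.51876475 0.12781736 0.33007521]
```

```bash
python3 -m pendant '[[[1,3.5,8,15,0,0,0],[1,3.5,8,40,0,0,0],[1,3.5,8,60,0,0,0],[1,3.5,8,66,0,0,0],[1,3.5,8,66,0,0,0]]]'
python3 -m pendant '[[[0.35,0,0,0,0,0,0],[0.35,0,0,0,0,0,0],[0.35,0,0,0,0,0,0],[0.35,0,0,0,0,0,0],[0.35,0,0,0,0,0,0]]]'
python3 - <<'E'
from h import *
im,c=shot("wrist","w3.png"); t=T(); o=ctrl.get_obs()
print(t[:3,3],o["opening"],o["torque"],o["wrist_force"])
cv2.imwrite('pics/w3z.png',cv2.resize(im[170:400,180:480,::-1],None,fx=2,fy=2))
E
```

```text
time_s: 4.88
eef_pos: [0.5231, 0.1201, 0.2622]
eef_rot: [-0.0, 0.995, 0.101, -0.002]
wrist_force: [-0.2, -0.4, -0.2]
opening: 1.003
grasp_force: 0.0
time_s: 5.3
eef_pos: [0.5243, 0.12, 0.2646]
eef_rot: [0.0, 0.995, 0.1, 0.001]
wrist_force: [0.1, -0.7, 0.5]
opening: 0.352
grasp_force: 0.0
[0.52419401 0.1199761  0.26434681] 0.3514775370105912 [ 0.00486749 -0.06143586  0.0383197 ] [-0.3780005   1.03725899  0.44356828]
```

View pics/w3z.png

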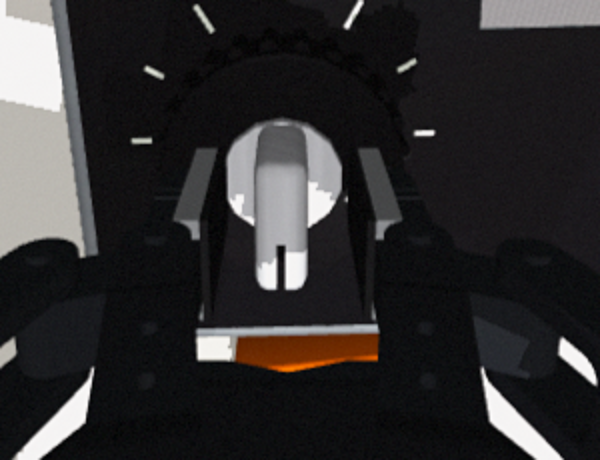

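The bar (px ~282 of the crop) stands centred between the pads (px ~208 and ~370), with the tips just above the coarse knob. I'm closing, with an averaged torque reading before and after.

```bash
cat > feel.py <<'E'
from h import *
def feel(n=6):
    a=[]
    for i in range(n):
        ctrl.camera("wrist"); o=ctrl.get_obs(); t=T()
        a.append([*o["torque"],*o["wrist_force"],o["joint_efforts"][5],np.arctan2(t[1,1],t[0,1]),*t[:3,3]*1000])
    a=np.array(a); print("tq",a[:,:3].mean(0).round(3),"sd",a[:,2].std().round(3),"F",a[:,3:6].mean(0).round(1),"j6",a[:,6].mean().round(3),a[:,6].std().round(3),"yaw",a[:,7].mean().round(4),"pos",a[:,8:].mean(0).round(1),"op",round(o["opening"],3),"t",o["time_s"])
if __name__=="__main__": feel()
E
python3 feel.py
python3 -m pendant '[[[0.1,0,0,0,0,0,0],[0,0,0,0,0,0,0],[0,0,0,0,0,0,0],[0,0,0,0,0,0,0],[0,0,0,0,0,0,0]]]'
python3 -m pendant '[[[0,0,0,0,0,0,0],[0,0,0,0,0,0,0]]]'
python3 feel.py
```

```text
tq [-0.006  0.015 -0.011] sd 0.01 F [0.3 0.2 0.2] j6 -0.001 0.0 yaw -1.3709 pos [524.  120.  263.9] op 0.35 t 5.65
time_s: 6.07
eef_pos: [0.5239, 0.1205, 0.2639]
eef_rot: [-0.001, 0.995, 0.1, -0.0]
wrist_force: [-1.3, 5.2, 3.7]
opening: 0.122
grasp_force: 59.3
time_s: 6.23
eef_pos: [0.5239, 0.1206, 0.2639]
eef_rot: [-0.001, 0.995, 0.1, -0.0]
wrist_force: [-1.3, 4.4, 3.0]
opening: 0.126
grasp_force: 59.3
tq [ 0.88   0.342 -0.   ] sd 0.025 F [-2.2  5.1  3.7] j6 -0.005 0.0 yaw -1.3709 pos [523.9 120.6 263.9] op 0.127 t 6.5333
```

```bash
python3 -m pendant '[[[0,0,-0.3,0,0,0,-0.08],[0,0,-0.6,0,0,0,-0.18],[0,0,-0.6,0,0,0,-0.28],[0,0,-0.6,0,0,0,-0.38],[0,0,-0.6,0,0,0,-0.48]]]'; python3 feel.py
```

```text
time_s: 6.95
eef_pos: [0.5236, 0.1213, 0.2639]
eef_rot: [-0.001, 0.942, 0.336, 0.0]
wrist_force: [-2.7, 6.3, 3.9]
opening: 0.13
grasp_force: 59.4
tq [ 1.076  0.412 -0.023] sd 0.022 F [-3.   5.9  4.1] j6 -0.233 0.426 yaw -0.8883 pos [523.6 121.3 263.9] op 0.124 t 7.25
```

```bash
python3 -m pendant '[[[0,0.2,-1,0,0,0,-0.04],[0,0.2,-1,0,0,0,-0.08],[0,0.2,-1,0,0,0,-0.12],[0,0.2,-1,0,0,0,-0.12],[0,0.2,-1,0,0,0,-0.12]]]'; python3 feel.py
```

```text
time_s: 7.67
eef_pos: [0.5234, 0.1218, 0.2639]
eef_rot: [-0.0, 0.921, 0.389, 0.0]
wrist_force: [-2.3, 4.3, 4.0]
opening: 0.122
grasp_force: 59.4
tq [ 0.891  0.344 -0.041] sd 0.022 F [-1.9  4.5  4. ] j6 -0.028 0.005 yaw -0.7723 pos [523.4 121.8 263.9] op 0.126 t 7.9667
```

```bash
python3 -m pendant '[[[0,0,-0.7,0,0,0,-0.04],[0,0,-0.7,0,0,0,-0.07],[0,0,-0.7,0,0,0,-0.07],[0,0,-0.7,0,0,0,-0.07]]]' >/dev/null; python3 feel.py;  python3 -m pendant '[[[0,0,0,0,0,0,-0.04],[0,0,0,0,0,0,-0.07],[0,0,0,0,0,0,-0.07],[0,0,0,0,0,0,-0.07]]]'>/dev/null; python3 feel.py
```

```text
tq [ 0.786 -0.004 -0.017] sd 0.008 F [0.  4.4 3.8] j6 -0.029 0.01 yaw -0.702 pos [523.1 122.  263.9] op 0.125 t 8.6
tq [ 0.893  0.009 -0.02 ] sd 0.033 F [0.  5.1 4.5] j6 -0.029 0.006 yaw -0.6316 pos [523.  122.1 263.9] op 0.127 t 9.2333
```

```bash
python3 -m pendant '[[[0,0.8,-0.6,0,0,0,-0.04],[0,0.8,-0.6,0,0,0,-0.07],[0,0.8,-0.6,0,0,0,-0.07],[0,0.8,-0.6,0,0,0,-0.07]]]' >/dev/null; python3 feel.py;  python3 -m pendant '[[[0,0,0,0,0,0,-0.04],[0,0,0,0,0,0,-0.07],[0,0,0,0,0,0,-0.07],[0,0,0,0,0,0,-0.07]]]'>/dev/null; python3 feel.py
```

```text
tq [ 0.232  0.108 -0.012] sd 0.044 F [-0.9  1.5  5.3] j6 -0.024 0.007 yaw -0.5624 pos [523.  122.5 263.9] op 0.131 t 9.8667
tq [0.273 0.151 0.014] sd 0.02 F [-0.8  1.9  5.3] j6 -0.025 0.005 yaw -0.4924 pos [523.  122.6 263.9] op 0.122 t 10.5
```

```bash
for i in 1; do python3 -m pendant '[[[0,0,0,0,0,0,-0.04],[0,0,0,0,0,0,-0.07],[0,0,0,0,0,0,-0.07],[0,0,0,0,0,0,-0.07]]]' >/dev/null; done; python3 feel.py;  python3 -m pendant '[[[0,0,0,0,0,0,-0.04],[0,0,0,0,0,0,-0.07],[0,0,0,0,0,0,-0.07],[0,0,0,0,0,0,-0.07]]]'>/dev/null; python3 feel.py
```

```text
tq [ 0.331  0.19  -0.037] sd 0.024 F [-1.5  1.7  5.8] j6 -0.025 0.005 yaw -0.4224 pos [522.9 122.7 263.9] op 0.126 t 11.1333
tq [ 0.384  0.274 -0.02 ] sd 0.025 F [-1.8  2.6  6. ] j6 -0.026 0.005 yaw -0.3524 pos [522.8 122.7 263.8] op 0.126 t 11.7667
```

```bash
python3 -m pendant '[[[0,0.3,-0.5,0,0,0,-0.04],[0,0.3,-0.5,0,0,0,-0.07],[0,0.3,-0.5,0,0,0,-0.07],[0,0.3,-0.5,0,0,0,-0.07]]]' >/dev/null; python3 feel.py;  python3 -m pendant '[[[0,0,0,0,0,0,-0.04],[0,0,0,0,0,0,-0.07],[0,0,0,0,0,0,-0.07],[0,0,0,0,0,0,-0.07]]]'>/dev/null; python3 feel.py
```

```text
tq [ 0.15   0.151 -0.02 ] sd 0.019 F [-1.1  0.8  5.8] j6 -0.024 0.005 yaw -0.2824 pos [522.6 122.9 263.9] op 0.124 t 12.4
tq [ 0.168  0.231 -0.008] sd 0.029 F [-1.7  1.2  5.7] j6 -0.025 0.005 yaw -0.2124 pos [522.5 123.  263.8] op 0.126 t 13.0333
```

```bash
python3 -m pendant '[[[0,0,0,0,0,0,-0.03],[0,0,0,0,0,0,-0.05],[0,0,0,0,0,0,-0.05],[0,0,0,0,0,0,-0.05]]]'>/dev/null; python3 feel.py
```

```text
tq [ 0.194  0.271 -0.019] sd 0.029 F [-1.9  0.6  6.3] j6 -0.025 0.003 yaw -0.1624 pos [522.5 123.  263.9] op 0.121 t 13.6667
```

Turned 1.21 rad so far and still free.

```bash
python3 -m pendant '[[[0,0,-0.3,0,0,0,-0.04],[0,0,-0.3,0,0,0,-0.07],[0,0,-0.3,0,0,0,-0.07],[0,0,-0.3,0,0,0,-0.07]]]' >/dev/null; python3 feel.py;  python3 -m pendant '[[[0,0,0,0,0,0,-0.04],[0,0,0,0,0,0,-0.07],[0,0,0,0,0,0,-0.07],[0,0,0,0,0,0,-0.07]]]'>/dev/null; python3 feel.py
```

```text
tq [ 0.166  0.189 -0.018] sd 0.024 F [-1.3  1.2  5.3] j6 -0.032 0.005 yaw -0.0924 pos [522.3 123.  263.9] op 0.126 t 14.3
tq [ 0.202  0.261 -0.092] sd 0.017 F [-1.9  1.2  6.2] j6 -0.093 0.005 yaw -0.0225 pos [522.2 123.  263.8] op 0.126 t 14.9333
```

```bash
python3 -m pendant '[[[0,0,0,0,0,0,-0.04],[0,0,0,0,0,0,-0.07],[0,0,0,0,0,0,-0.1],[0,0,0,0,0,0,-0.1],[0,0,0,0,0,0,-0.1]]]' >/dev/null; python3 feel.py
```

```text
tq [ 0.21   0.351 -0.168] sd 0.029 F [-2.3  1.1  6.9] j6 -0.181 0.005 yaw 0.0773 pos [522.1 123.  263.8] op 0.13 t 15.65
```

```bash
python3 -m pendant '[[[0,0,0,0,0,0,0],[0,0,0,0,0,0,0],[0,0,0,0,0,0,0],[0,0,0,0,0,0,0],[0,0,0,0,0,0,0]]]' >/dev/null; python3 feel.py
python3 -m pendant '[[[0,0,0,0,0,0,0.05],[0,0,0,0,0,0,0.1],[0,0,0,0,0,0,0.15],[0,0,0,0,0,0,0.2],[0,0,0,0,0,0,0.2]]]' >/dev/null; python3 feel.py
python3 -m pendant '[[[0.35,0,0,0,0,0,0],[0.35,0,0,0,0,0,0],[0.35,0,0,0,0,0,0],[0.35,0,0,0,0,0,0]]]'
python3 -m pendant '[[[0.35,0,0,-15,0,0,0],[0.35,0,0,-40,0,0,0],[0.35,0,0,-70,0,0,0],[0.35,0,0,-100,0,0,0],[0.35,0,0,-100,0,0,0]]]'
python3 -m pendant '[[[0.35,0,0,0,0,0,0],[0.35,0,0,0,0,0,0]]]'
python3 - <<'E'
from h import *
print(T().round(4),ctrl.get_obs()["q"])
im,c=shot("wrist","w4.png"); np.save("c4.npy",np.array([c[1]]))
for b in ctrl.boxes_of("wrist","toggle_tip")[:2]:
    p=np.array(b["point"])*[640,400]; print(b["confidence"],p,ray("wrist",p,.1,c))
E
```

```text
tq [ 0.24   0.371 -0.186] sd 0.014 F [-2.6  1.2  6.7] j6 -0.178 0.0 yaw 0.0773 pos [522.1 123.  263.8] op 0.127 t 16.3667
tq [ 0.209  0.144 -0.015] sd 0.013 F [-1.2  1.2  5.5] j6 0.043 0.094 yaw -0.1225 pos [522.3 123.  263.9] op 0.126 t 17.0833
time_s: 17.42
eef_pos: [0.522, 0.1232, 0.2632]
eef_rot: [-0.0, 0.749, 0.663, -0.0]
wrist_force: [0.3, 0.4, 0.2]
opening: 0.346
grasp_force: 0.0
time_s: 17.83
eef_pos: [0.5241, 0.1235, 0.37]
eef_rot: [0.003, 0.749, 0.663, 0.004]
wrist_force: [1.8, -0.5, 0.0]
opening: 0.352
grasp_force: 0.0
time_s: 18.0
eef_pos: [0.5219, 0.1234, 0.363]
eef_rot: [-0.0, 0.749, 0.663, -0.0]
wrist_force: [-0.1, 0.0, 0.4]
opening: 0.352
grasp_force: 0.0
[[ 1.208e-01  9.927e-01 -8.000e-04  5.219e-01]
 [ 9.927e-01 -1.208e-01 -2.000e-04  1.234e-01]
 [-3.000e-04 -8.000e-04 -1.000e+00  3.630e-01]
 [ 0.000e+00  0.000e+00  0.000e+00  1.000e+00]] [ 1.07175926e-02  1.36714623e-01  1.74538028e+00 -1.98602707e-04
  1.26030519e+00  1.31923290e-01]
0.65 [362.688 341.12 ] [ 0.54163964 -0.003011    0.1       ]
0.18 [321.728 200.88 ] [0.52166904 0.1289977  0.1       ]
```

View pics/w4.png

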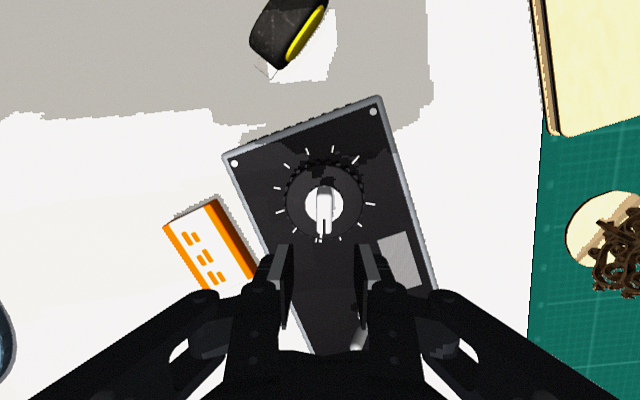

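The knob is released, at px (323,205), and the toggle tip shows between the fingers at about (360,341). I'm moving, fingers shut, to the front side of the lever with tool y along the supply's x.

```bash
python3 -m pendant '[[[0,-36,-2,0,0,0,-0.09],[0,-72,-4,0,0,0,-0.18],[0,-108,-6,0,0,0,-0.27],[0,-141,-7,0,0,0,-0.35],[0,-141,-7,0,0,0,-0.35]]]'
python3 -m pendant '[[[0,0,0,10,0,0,0],[0,0,0,30,0,0,0],[0,0,0,30,0,0,0],[0,0,0,30,0,0,0]]]'
python3 - <<'E'
from h import *
t=T(); print(t.round(4))
im,c=shot("wrist","w5.png"); im2,c2=shot("side","s5.png")
print([proj("side",p,c2).round() for p in ([.5346,-.0076,.099],[.498,-.016,t[2,3]-.173])])
for n,cc in(("wrist",c),("side",c2)):
  for b in ctrl.boxes_of(n,"toggle_tip")[:1]:
    p=np.array(b["point"])*[640,400]; print(n,b["confidence"],p,ray(n,p,.098,cc))
a=cv2.resize(im[150:400,160:480,::-1],(640,500)); b=cv2.resize(im2[140:260,250:404,::-1],(640,500),interpolation=cv2.INTER_CUBIC)
cv2.imwrite("pics/m5.png",cv2.resize(np.hstack([a,b]),(800,312)))
E
```

```text
time_s: 18.52
eef_pos: [0.4974, -0.02, 0.3622]
eef_rot: [-0.001, 0.622, 0.783, -0.001]
wrist_force: [0.8, -0.7, 0.1]
opening: -0.004
grasp_force: 0.0
time_s: 18.85
eef_pos: [0.4975, -0.0145, 0.3316]
eef_rot: [-0.002, 0.622, 0.783, -0.001]
wrist_force: [-0.0, 0.5, 0.2]
opening: -0.002
grasp_force: 0.0
[[-0.2273  0.9738 -0.0047  0.4975]
 [ 0.9738  0.2273  0.0016 -0.0145]
 [ 0.0026 -0.0042 -1.      0.3316]
 [ 0.      0.      0.      1.    ]]
[array([326., 211.]), array([313., 192.])]
side 0.65 [295.104 192.92 ] [0.51356903 0.09184979 0.098     ]
```

View pics/m5.png

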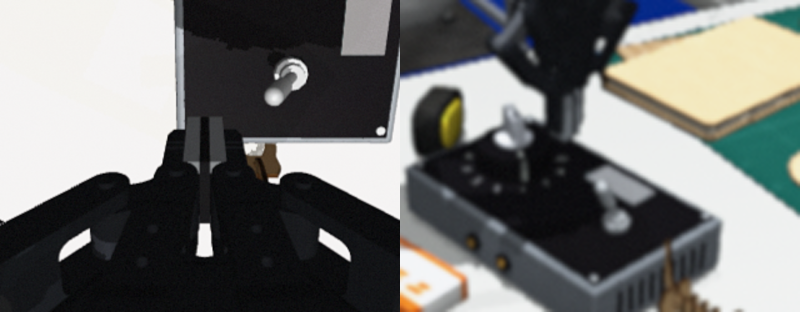

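The wrist crop shows the lever ball at crop px (275,96), which is image px (380,227). That is up and to the right of the shut fingertips, with the lever leaning to the front.

Run:
```python
from h import *
t=T(); c=cam("wrist")
for px,z in (((380,226.8),.1),((392,209),.063),((390.7+73.6,150+132/1.25),.055)):
    P=ray("wrist",px,z,c); print(P.round(4),((np.linalg.inv(t)@np.append(P,1))[:3]*1000).round(1))
```

```text
[ 0.5386 -0.0111  0.1   ] [ -5.1  39.6 234.4]
[ 0.5539 -0.0063  0.063 ] [ -3.9  55.6 271.4]
[ 0.6295 -0.0348  0.055 ] [-48.8 122.7 279.5]
```

```bash
python3 -m pendant '[[[0,-4,0,30,0,0,0],[0,-4,0,60,0,0,0],[0,-4,0,73,0,0,0],[0,-4,0,73,0,0,0]]]'
python3 -m pendant '[[[0,0,6,0,0,0,0],[0,0,12,0,0,0,0],[0,0,18,0,0,0,0],[0,0,24,0,0,0,0],[0,0,28,0,0,0,0]]]'
python3 -m pendant '[[[0,0,3,0,0,0,0],[0,0,6,0,0,0,0],[0,0,9,0,0,0,0],[0,0,12,0,0,0,0],[0,0,13,0,0,0,0]]]'
```

```text
time_s: 19.38
eef_pos: [0.4979, -0.019, 0.2581]
eef_rot: [-0.002, 0.622, 0.783, -0.001]
wrist_force: [-0.2, -0.7, 0.5]
opening: -0.0
grasp_force: 0.0
time_s: 19.8
eef_pos: [0.5282, -0.0135, 0.2641]
eef_rot: [0.002, 0.621, 0.783, 0.0]
wrist_force: [-1.5, -0.9, 2.0]
opening: 0.0
grasp_force: 1.0
time_s: 20.22
eef_pos: [0.5396, -0.0102, 0.2608]
eef_rot: [0.0, 0.622, 0.783, 0.0]
wrist_force: [-1.2, -0.0, 0.9]
opening: 0.005
grasp_force: 0.8
```

```bash
python3 -m pendant '[[[0,0,2,0,0,0,0],[0,0,4,0,0,0,0],[0,0,5,0,0,0,0],[0,0,5,0,0,0,0]]]'; python3 feel.py
python3 -m pendant '[[[0,0,1,0,0,0,0],[0,0,2,0,0,0,0],[0,0,3,0,0,0,0],[0,0,3,0,0,0,0]]]'; python3 feel.py
```

```text
time_s: 20.55
eef_pos: [0.544, -0.0091, 0.2604]
eef_rot: [-0.0, 0.622, 0.783, -0.0]
wrist_force: [-0.6, 0.5, 0.1]
opening: 0.003
grasp_force: 0.3
tq [-0.022  0.056 -0.026] sd 0.024 F [-0.4 -0.2 -0.2] j6 0.003 0.002 yaw 0.229 pos [544.   -9.1 260.6] op -0.003 t 20.85
time_s: 21.18
eef_pos: [0.547, -0.0084, 0.2606]
eef_rot: [-0.0, 0.622, 0.783, -0.0]
wrist_force: [-1.5, -0.1, -0.4]
opening: -0.001
grasp_force: 0.5
tq [-0.054  0.206  0.001] sd 0.033 F [-1.3 -0.  -0.4] j6 0.005 0.002 yaw 0.229 pos [546.9  -8.4 260.7] op 0.003 t 21.4833
```

```bash
python3 -m pendant '[[[0,0,1,0,0,0,0],[0,0,2,0,0,0,0],[0,0,3,0,0,0,0],[0,0,3,0,0,0,0]]]'|grep -E "pos|wrist"
python3 -m pendant '[[[0,0,1,0,0,0,0],[0,0,2,0,0,0,0],[0,0,3,0,0,0,0],[0,0,3,0,0,0,0]]]'|grep -E "pos|wrist"
```

```text
eef_pos: [0.5496, -0.0078, 0.2605]
wrist_force: [-3.5, -1.6, 1.7]
eef_pos: [0.5511, -0.0075, 0.2602]
wrist_force: [-13.7, -5.0, 7.7]
```

The force jumped to about 15 N, so the lever is at its end stop. I'm backing off, rising and checking.

```bash
python3 -m pendant '[[[0,0,-10,0,0,0,0],[0,0,-25,0,0,0,0],[0,0,-30,0,-0,0,0],[0,0,-30,-30,0,0,0],[0,0,-30,-60,0,0,0]]]'
python3 -m pendant '[[[0,0,-15,-30,0,0,0],[0,0,-15,-60,0,0,0],[0,0,-15,-75,0,0,0],[0,0,-15,-75,0,0,0],[0,0,-15,-75,0,0,0]]]'
python3 - <<'E'
from h import *
im,c=shot("wrist","w6.png"); im2,c2=shot("side","s6.png")
a=cv2.resize(im[60:400,100:535,::-1],(640,500)); b=cv2.resize(im2[140:260,250:404,::-1],(640,500),interpolation=cv2.INTER_CUBIC)
cv2.imwrite("pics/m6.png",cv2.resize(np.hstack([a,b]),(800,312)))
E
```

```text
time_s: 22.57
eef_pos: [0.5228, -0.0138, 0.3199]
eef_rot: [-0.002, 0.622, 0.783, -0.001]
wrist_force: [0.8, 0.1, 0.2]
opening: 0.003
grasp_force: 0.0
time_s: 22.98
eef_pos: [0.5094, -0.0173, 0.397]
eef_rot: [0.002, 0.622, 0.783, 0.001]
wrist_force: [0.2, -0.3, -0.4]
opening: -0.0
grasp_force: 0.0
```

View pics/m6.png

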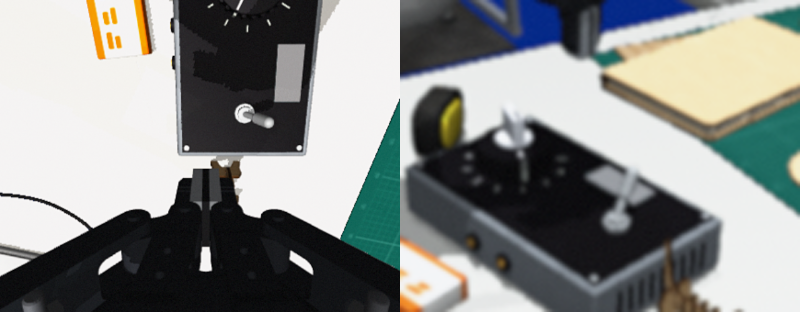

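The lever now leans to the back: its base is at crop px (243,113) and its tip at (270,122). The knob mark looks unchanged and the robot is clear, so I'm handing in.

```bash
python3 -c "
from bench import ctrl
print(ctrl.hand_in())"
```

```text
the job is handed in; nothing more can be done
None
```

The job is handed in, with no verdict returned: I held the fine knob about 0.17 rad into its spring for over a second and let it go. The toggle was then pushed to its far stop, and the coarse knob and loose things look unmoved in the last pictures.

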